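# Scrub the flux pots with the long pot brush

### The arm

A 6-joint arm with a two-finger parallel gripper is mounted at the origin on a cart in front of the work surface, level with it; the furniture and walls round the work are solid. World frame = base frame: x ahead of the robot, y to its left, z up, the work surface at z = 0. Lengths are in mm, angles in rad, forces in N, time in s.
With the tool pointing down it reaches from about 300 to 775 mm from the base axis. Payload 14.6 kg.
Tool frame: the origin (TCP) lies on the centre line of the jaws, within the pads' length; the fingertips stand 19 mm ahead of it and the grasp point (between the pads) is the TCP (bot.tip_reach is the distance from the TCP to the fingertips, in mm); y points along the fingers, x is the direction in which the jaws open and shut, and the axes are right-handed (so a half turn about y gives the same grasp; the last joint's range is limited). The gripper opens to 85 mm and grips with 20 to 120 N. Pads are 22 mm wide; open, the fingers measure 114 mm over their backs; the gripper's body (76 mm by 85 mm) begins 54 mm behind the grasp point. The pads swing forward as they close: fully open they stand 13 mm farther back than shut.
Start: joints at [1.123, 0.3, 1.521, -0, 1.321, -0.067], TCP at [204.412, 510.593, 250.281] pointing down, gripper open.
Joint ranges: [-3.03, 3.03], [-0.79, 2.21], [0.23, 2.52], [-1.04, 4.18], [0, 3.07], [-2.55, 2.55]. Speed limits (rad/s): [2.22, 2.22, 2.57, 3.14, 3.14, 3.14].

### API

Orientations are given as a unit quaternion [w, x, y, z].
In Python, from rig import bot gives the robot as it stands. Calls block until the motion is done:
- bot.move_to(position, orientation): joint-space move of the TCP to a pose.
- bot.servo_line(position, attitude=None, speed=150, until_force=None): straight line of the TCP; attitude=None keeps the orientation; speed is the mean speed in mm/s. With until_force (N) it stops when the force on the tool has changed by that much, and returns True; else False.
- bot.move_joints(angles): joint-space move.
- bot.move_gripper(opening, grip_force=None): finger opening in mm; grip_force is the grip in N (None keeps the last); returns when the fingers have stopped.
- bot.dwell(seconds).
- bot.ik(position, orientation): joint angles nearest the present ones, or None.
- bot.read_state(): the state.
- bot.read_camera(name): name is "side" or "top"; returns a dict with "image" (420x560x3 uint8, blue, green, red), "depth" (420x560 float32, mm along the optical axis (not along the pixel's ray), 0 where there is no reading), "fovy" (degrees; the focal length in pixels is half the picture's height over the tangent of half this angle, whatever the lens; pixels are square), "cx", "cy" (the principal point, pixels), "k1" (the pictures are not rectified: a ray, as slopes to the right and down, at radius r is drawn at 1 + k1 r^2 times it, then the intrinsics apply), "eye" and "attitude" of the camera in the world. Camera axes: x right, y down, z forward; pixel columns grow to the right and rows downward; lengths in mm; the calibration is good to about 2 mm. A picture is of the moment at which its call begins.
A pose or a line that the arm cannot do raises bot.MotionError and nothing moves.
- bot.finish_job(): hands the job in, once; it reports no verdict.
The state is a dict: "clock": time; "joint_positions": joint angles; "qvel": joint speeds; "effort": joint torques, N m; "ee_pos": TCP position; "tool_rot": TCP orientation; "ft_force": force on the tool from outside, world axes, zero at the start; "moment": the same for the moment, N m; "grip_width": finger opening in mm.
Only numpy, scipy, OpenCV 4.12 (cv2) and the standard library are available. Lean on these libraries where they do the work, as an engineer would, in place of code of your own. Each camera call takes 0.05 s, during which the arm holds its last target. There are 200 camera calls.

### The job

The steel flux pots on the rubber mat (two or three of them) need scrubbing. First stand them all upright in the shallow steel wash tray, then lift the long brush off its forked hook and scrub each pot inside, the smallest first and the largest last: right down to the bottom, up to near the rim, and right down to the bottom again. Finally hang the brush back on its hook by its collar and stand every pot upright back on the rubber mat, without shoving the tin of nuts, the magnet or the tape measure about.

Things in the scene. Friction and masses are not known exactly. Their poses are not given: they have to be found in the camera images.
- pot_small_centre (a point): Centre, half-way up, of the small flux pot: plain steel open-topped cup with a straight wall, 42 mm outside, 37 mm bore, 60 mm tall, floor 4 mm thick, 250 g or so (varies); z axis up. May be absent (then None).
- pot_medium_centre (a point): Centre, half-way up, of the medium flux pot: plain steel open-topped cup with a straight wall, 50 mm outside, 45 mm bore, 76 mm tall, floor 4 mm thick, 250 g or so (varies); z axis up. May be absent (then None).
- pot_large_centre (a point): Centre, half-way up, of the large flux pot: plain steel open-topped cup with a straight wall, 58 mm outside, 53 mm bore, 92 mm tall, floor 4 mm thick, 250 g or so (varies); z axis up. May be absent (then None).
- wash_tray_in (a point): Centre of the inner floor (3 mm above the table) of the fixed shallow flat steel tray: inside 100 mm along its x and 280 mm along its y, walls 3 mm thick, rim 15 mm above the table. Room for the three pots in a row along y, 90 mm apart. z up.
- mat_top (a point): Centre of the top face of the fixed black rubber mat, 120 mm along its x, 260 mm along its y, 4 mm thick, where the pots stand at the start and must stand at the end. z up.
- hook_seat (a point): Point on the top face of the forked hook, 162 mm above the table, midway between its two level prongs, on the axis of the hanging brush. The prongs are 16 mm apart and run along x; their open end points to -x of this point and ends 27 mm from it. Upturned ends and matching back lips stand 8 mm above the prongs, 22 to 27 mm before and behind the point. z up.
- brush_grip (a point): Middle of the brush's handle, a square wooden bar 20 x 20 mm, 90 mm long. The brush (120 g) hangs upright by a 34 mm square collar, 6 mm thick, whose underside is 51 mm below this point (so this point is 51 mm over hook_seat when hung) and rests on the prongs, sides square with the fork. z axis along the brush, handle up.
- brush_tip (a point): Lower end of the bristles, on the brush's axis, 201 mm below brush_grip; 12 mm above the table when hung.
- pot_small: The small pot, origin at the centre of its underside.
- pot_medium: The medium pot, origin at the centre of its underside.
- pot_large: The large pot, origin at the centre of its underside.
- pot_brush: The brush, origin at its tip, z up along it. Below the collar an 8 mm round shaft, then stiff brass bristles 74 mm long, solid width 24 mm, 27 mm to the eye: too wide to pass between the prongs, so lift the brush 10 to 60 mm and draw it out to the front (-x of hook_seat).
- brush_stand: Fixed steel stand of the forked hook, origin on the table under hook_seat. The bridge joining the prongs begins 48 mm behind hook_seat, its post is behind that; the base plate, 10 mm thick, reaches from 5 mm before to 80 mm behind the brush axis; the prongs are 8 mm deep; nothing on it is higher than 170 mm.
- trough_corner (a point): Fixed obstacle: near right top corner of the long deep pale sheet-metal trough in the middle of the table (not the wash tray), walls 140 mm high. From this corner its end wall runs 264 mm to the left and away (along 0.64, 0.77 in x, y) and its long wall 745 mm to the right and away (along 0.77, -0.64).
- nut_tin: Bystander: open tin of nuts, 71 mm across, 38 mm tall; origin under its centre.
- magnet: Bystander: flat arrow-shaped welding magnet, 59 x 84 x 17 mm; origin under its centre.
- tape: Bystander: yellow tape measure, 36 x 76 x 64 mm; origin under its centre.

How it is judged:
By the outcome, as a careful person would: the job done as asked, in the order asked, and still so for the second after the job is handed in, with the robot touching nothing.
Of pot_small, pot_medium, pot_large only 2 to 3 are there at a start; the rules pass over those that are not, and their reading is None.
At some moment in a run one of pot_small, pot_medium, pot_large may be knocked a few centimetres aside while the robot is not near it.
It also fails if it takes over 210 s, if anything falls off the work surface, if the arm or the gripper's body presses on something with over 40 N, if the wrist force passes 120 N, or if a joint passes its speed limit or range.

## Working session

There is one attempt and no reset: what is moved stays moved. The work goes in short steps, each a Python script; the robot and the scene stay as the last script left them, time stands still between calls to the robot, and variables do not carry over. Pictures are saved under pics/ and viewed, about 12 in all and at most 16, crops included, and the job is handed in when it is done.

```bash
ls; mkdir -p pics
python3 - <<'E'
from rig import bot
import cv2,numpy as np
for n in("top","side"):
    c=bot.read_camera(n); cv2.imwrite(f"pics/{n}0.png",c["image"]); np.savez(f"pics/{n}0.npz",**c)
    print(n,[c[k] for k in("fovy","cx","cy","k1","eye","attitude")])
s=bot.read_state(); print(s)
E
```

```text
pics
top [47.07160137938432, 277.6469113751753, 208.30035734635572, 0.03567160367085812, array([ 376.6663079 ,  151.03285934, 1726.95714132]), array([-0.04790581,  0.71331757, -0.69808007,  0.03958899])]
side [49.93378277857648, 274.49371180065646, 210.2252460058207, 0.036132510033459964, array([ 251.78625317, 1323.56717213,  626.04777366]), array([ 0.07668215, -0.11017181,  0.82233786, -0.55293983])]
{'clock': 0.1, 'joint_positions': array([ 1.12340339e+00,  3.00420984e-01,  1.52151871e+00,  3.00606536e-05,
        1.32070056e+00, -6.65883457e-02]), 'qvel': array([ 0.0014456 ,  0.00166913, -0.00218372, -0.00010643, -0.00102199,
       -0.00029579]), 'effort': array([ 2.53452381e-04, -5.44376099e+01, -3.62375271e+01, -7.93688127e-05,
        3.06910959e-03, -4.06740966e-06]), 'ee_pos': array([204.32586623, 510.43422965, 249.77517975]), 'tool_rot': array([-0.58541461,  0.58577029,  0.39600983, -0.39665994]), 'ft_force': array([-0.75155444,  0.13810868,  0.3876954 ]), 'moment': array([-0.00809548,  0.03718257,  0.01181769]), 'grip_width': 85.52676872255178}
```

View pics/top0.png

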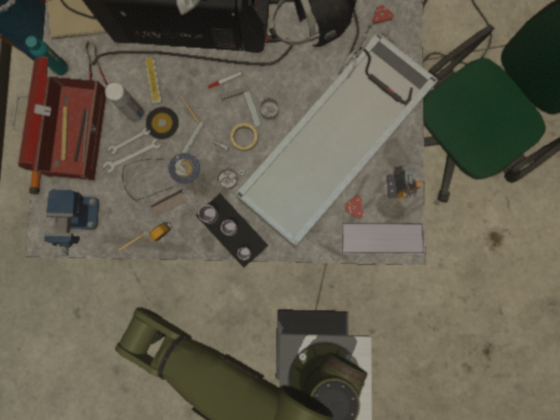

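View pics/side0.png

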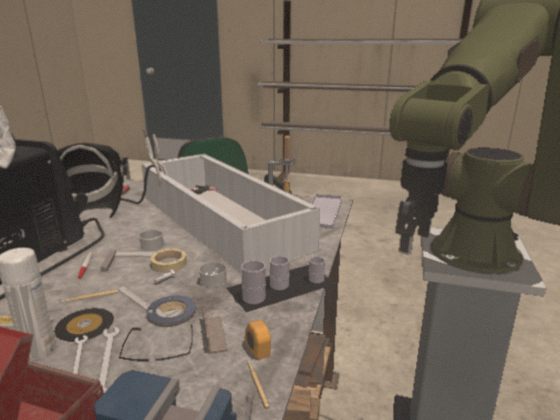

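Top view: the mat is at about (232,229) with three pots at (209,213), (229,227) and (244,253). The tray is at (383,238), the brush stand at (403,183) and the trough lies between. The tape is at (160,231), the tin at (228,178) and the magnet at (355,207). The side view confirms three upright pots.

```bash
cat > h.py <<'E'
import numpy as np,cv2
from scipy.spatial.transform import Rotation as R
def K(c):
    f=c["image"].shape[0]/2/np.tan(np.radians(float(c["fovy"]))/2)
    return np.array([[f,0,float(c["cx"])],[0,f,float(c["cy"])],[0,0,1]])
def rot(q): return R.from_quat(np.roll(np.asarray(q),-1)).as_matrix()
def cloud(c):
    "world points HxWx3"
    h,w=c["depth"].shape; u,v=np.meshgrid(np.arange(w),np.arange(h))
    p=cv2.undistortPoints(np.stack([u,v],-1).reshape(-1,1,2).astype(np.float64),K(c),np.array([float(c["k1"]),0,0,0,0])).reshape(h,w,2)
    d=c["depth"][...,None]
    P=np.concatenate([p*d,d],-1)@rot(c["attitude"]).T+c["eye"]
    P[c["depth"]==0]=np.nan
    return P
def q(M): return np.roll(R.from_matrix(M).as_quat(),1)
E
python3 - <<'E'
from h import *
for n in("top","side"):
    c=dict(np.load(f"pics/{n}0.npz")); P=cloud(c)
    pts={"top":dict(pots=(209,213),potm=(229,227),potl=(244,253),matN=(220,194),tray=(383,238),trough=(295,243),table=(300,250),brush=(403,183),tape=(160,231),tin=(228,178),mag=(355,207)),
     "side":dict(table=(220,330),potL=(253,280),potM=(280,272),potS=(317,268),brush=(287,150),tray=(325,212))}[n]
    for k,(u,v) in pts.items(): print(n,k,P[v,u].round(1))
c=dict(np.load("pics/top0.npz"));s=dict(np.load("pics/side0.npz"))
a=cv2.resize(c["image"][140:270,140:430],None,fx=2.7,fy=2.7,interpolation=cv2.INTER_CUBIC)
cv2.imwrite("pics/crop1.png",a)
b=np.hstack([cv2.resize(s["image"][130:210,235:365],(390,240),interpolation=cv2.INTER_CUBIC),cv2.resize(s["image"][240:320,210:340],(390,240),interpolation=cv2.INTER_CUBIC)])
cv2.imwrite("pics/crop2.png",b)
# heights map in the region of the stand / mat
P=cloud(c)
for nm,(x0,x1,y0,y1) in dict(mat=(180,330,0,0)).items(): pass
for nm,(r0,r1,c0,c1) in dict(pots=(190,270,190,270),stand=(155,205,380,425),tray=(215,260,335,430)).items():
    q_=P[r0:r1,c0:c1].reshape(-1,3); 
    for lo,hi in((-5,2),(2,9),(9,25),(25,45),(50,66),(66,82),(82,100),(140,160),(160,175),(175,240),(240,300)):
        m=q_[(q_[:,2]>lo)&(q_[:,2]<hi)]
        if len(m): print(nm,lo,hi,len(m),m.mean(0).round(1),m[:,:2].min(0).round(),m[:,:2].max(0).round())
E
```

```text
top pots [568.2 419.8   7.7]
top potm [519.5 346.4   5.9]
top potl [427.4 288.4  22.9]
top matN [638.3 383.1   5.9]
top tray [ 492.4 -204.     1.7]
top trough [467.5 109.    3.2]
top table [443.   90.8   3.4]
top brush [ 691.7 -275.5    6.8]
top tape [495.6 577.1  66.9]
top tin [697.2 356.    8.3]
top mag [ 600.3 -102.9   12. ]
side table [590.9 558.3   3.6]
side potL [548.8 446.7  72.7]
side potM [503.9 367.2  56.7]
side potS [420.1 311.8  50.2]
side brush [ 638.2 -242.   208. ]
side tray [ 481.  -187.7    1. ]
pots -5 2 2147 [522.9 355.7  -0.9] [379. 201.] [658. 493.]
pots 2 9 2125 [519.8 337.6   5. ] [378. 200.] [657. 492.]
pots 9 25 430 [509.4 338.9  12. ] [382. 201.] [653. 485.]
pots 25 45 82 [531.2 350.6  34. ] [406. 210.] [631. 442.]
pots 50 66 75 [513.2 343.4  59.2] [406. 202.] [631. 442.]
pots 66 82 90 [529.2 346.4  74. ] [406. 205.] [634. 442.]
pots 82 100 88 [556.  379.2  91.1] [489. 215.] [630. 445.]
pots 140 160 120 [583.1 254.8 142.6] [527. 199.] [633. 315.]
stand -5 2 793 [ 714.8 -270.2   -1. ] [ 615. -353.] [ 798. -194.]
stand 2 9 621 [ 707.4 -268.5    4.9] [ 614. -35
[... 175 characters left out ...]
50.7   59.2] [ 632. -266.] [ 708. -240.]
stand 66 82 25 [ 664.8 -251.6   75.5] [ 631. -264.] [ 710. -240.]
stand 82 100 38 [ 660.8 -252.3   88.7] [ 632. -270.] [ 710. -239.]
stand 140 160 47 [ 688.4 -256.6  157.3] [ 618. -277.] [ 712. -239.]
stand 160 175 132 [ 663.6 -255.8  166.6] [ 617. -278.] [ 711. -240.]
stand 175 240 57 [ 640.8 -254.6  206.4] [ 632. -269.] [ 653. -246.]
stand 240 300 51 [ 643.5 -260.8  255.5] [ 634. -271.] [ 654. -250.]
tray -5 2 1592 [ 497.2 -187.6   -0.8] [ 414. -353.] [578. -33.]
tray 2 9 1781 [ 493.4 -194.2    4.9] [ 414. -351.] [577. -32.]
tray 9 25 466 [ 494.3 -199.3   13. ] [ 414. -347.] [574. -36.]
tray 25 45 2 [ 489.1 -197.2   26. ] [ 439. -220.] [ 540. -175.]
```

View pics/crop1.png

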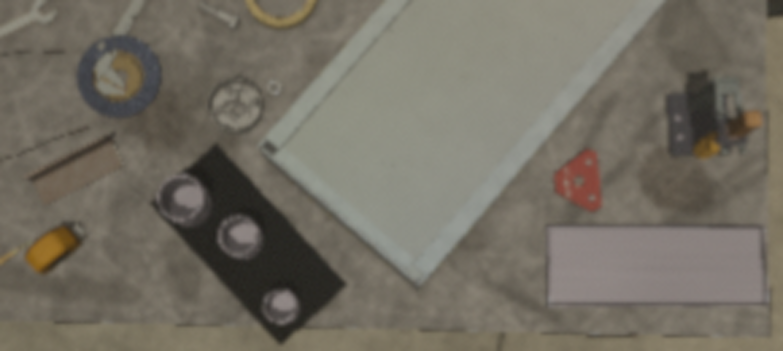

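View pics/crop2.png

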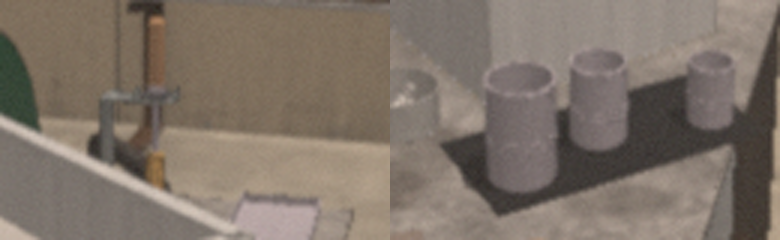

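Crops: the large, medium and small pots lie far-left to near-right on the mat. The brush hangs on its stand with the fork roughly along world x. Next I fit each object precisely.

```bash
cat >> h.py <<'E'
from scipy.optimize import least_squares
POT=dict(small=(21,60),medium=(25,76),large=(29,92))   # outer radius, height
def fitpot(P,name,xy,base):
    "centre of pot near xy, standing at z=base, from its rim/outer wall points; P = Nx3"
    r,h=POT[name]; xy=np.array(xy,float)
    for lim in(45,r+8,r+6):
        m=P[(np.hypot(*(P[:,:2]-xy).T)<lim)&(P[:,2]>base+h*.45)&(P[:,2]<base+h+6)]
        if len(m)<15: return None
        # wall is 2.5 thick: rim/wall/bore points lie at r-2.5..r
        f=lambda c:np.hypot(*(m[:,:2]-c).T)-(r-1)
        s=least_squares(f,xy,loss="soft_l1",f_scale=2); xy=s.x
    return xy.round(1),len(m),round(float(np.median(abs(f(xy)))),1),round(float(np.percentile(m[:,2],97)),1)
def pts(c): 
    P=cloud(c).reshape(-1,3); return P[~np.isnan(P[:,0])]
def ray_plane(c,uv,z):
    p=cv2.undistortPoints(np.array(uv,float).reshape(-1,1,2),K(c),np.array([float(c["k1"]),0,0,0,0])).reshape(-1,2)
    d=np.c_[p,np.ones(len(p))]@rot(c["attitude"]).T; e=np.asarray(c["eye"])
    return e+d*((z-e[2])/d[:,2])[:,None]
def rect(c,mask,z):
    k=max(cv2.findContours(mask,0,cv2.CHAIN_APPROX_NONE)[0],key=cv2.contourArea)
    w=ray_plane(c,k.reshape(-1,2),z)[:,:2].astype(np.float32)
    return cv2.minAreaRect(w),cv2.boxPoints(cv2.minAreaRect(w)).round(0).tolist()
E
python3 - <<'E'
from h import *
c=dict(np.load("pics/top0.npz"));s=dict(np.load("pics/side0.npz"))
A,B=pts(c),pts(s)
for n,xy in dict(large=(577,425),medium=(515,350),small=(422,297)).items():
    print(n,fitpot(A,n,xy,4),fitpot(B,n,xy,4),fitpot(np.r_[A,B],n,xy,4))
I=c["image"]; g=I.max(2)
m=np.zeros_like(g); m[190:270,190:270]=(g[190:270,190:270]<50)*255
m=cv2.morphologyEx(m,cv2.MORPH_CLOSE,np.ones((15,15)))
print("mat",rect(c,m,4))
print("traycol",I[238,383],I[205,383],I[255,335])
d=np.linalg.norm(I.astype(float)-I[238,383],axis=2); m=((d<25)*255).astype(np.uint8); m[:218]=0;m[:,:325]=0
print("tray",rect(c,m,3))
d=np.linalg.norm(B[:,:2]-[642,-258],axis=1)
for n,X in(("top",A),("side",B)):
  for lo,hi in((200,220),(220,256),(30,84)):
    k=X[(np.hypot(X[:,0]-642,X[:,1]+256)<25)&(X[:,2]>lo)&(X[:,2]<hi)]
    print(n,lo,len(k),np.median(k,0).round(1),k.min(0).round(),k.max(0).round())
  k=X[(abs(X[:,0]-660)<70)&(abs(X[:,1]+257)<45)&(X[:,2]>156)&(X[:,2]<174)]
  print("fork",len(k),k.min(0).round(),k.max(0).round(),cv2.minAreaRect(k[:,:2].astype(np.float32)))
  np.save(f"pics/fork_{n}.npy",k)
np.set_printoptions(suppress=True)
R0=rot([-0.58541461,0.58577029,0.39600983,-0.39665994]);print(R0.round(2))
# fine height map of stand
k=A[(abs(A[:,0]-660)<60)&(abs(A[:,1]+257)<40)&(A[:,2]>20)]
for x in range(605,715,8):
  print(x,*["%4.0f"%(np.max(t) if len(t:=k[(abs(k[:,0]-x)<4)&(abs(k[:,1]-y)<3),2]) else 0) for y in range(-290,-225,6)])
E
```

```text
large (array([558.1, 414.8]), 125, 0.7, 99.7) (array([557.7, 418.6]), 638, 1.0, 94.4) (array([557.5, 418.2]), 763, 1.1, 96.1)
medium (array([512.9, 341.7]), 77, 0.8, 83.9) (array([512.2, 345.5]), 402, 1.1, 78.4) (array([512.1, 345.1]), 479, 1.3, 80.5)
small (array([425.6, 287.1]), 45, 0.8, 68.3) (array([424.8, 291.1]), 261, 1.1, 62.2) (array([424.8, 290.7]), 306, 1.2, 66.0)
mat (((509.9796447753906, 337.48052978515625), (254.35733032226562, 113.87200927734375), 44.15505599975586), [[379.0, 290.0], [458.0, 208.0], [641.0, 385.0], [562.0, 467.0]])
traycol [126 128 137] [75 87 93] [ 96 107 114]
tray (((494.08184814453125, -200.65899658203125), (96.34489440917969, 279.45947265625), 1.2420830726623535), [[443.0, -62.0], [449.0, -341.0], [545.0, -339.0], [539.0, -60.0]])
top 200 10 [ 643.5 -253.   214. ] [ 635. -264.  206.] [ 653. -251.  220.]
top 220 40 [ 640.8 -255.5  244.1] [ 634. -271.  220.] [ 654. -250.  256.]
top 30 42 [ 639.8 -250.8   68.5] [ 631. -264.   30.] [ 658. -246.   84.]
fork 162 [ 617. -278.  156.] [ 711. -240.  174.] ((665.1477661132812, -257.96405029296875), (94.1861267
[... 613 characters left out ...]
0    0  173  171    0    0    0  171    0    0    0
629    0    0  168  174  169  176  170  174  170    0    0
637    0    0  168  262  259  261  263  192  170    0    0
645    0    0    0  258  261  261  264  179  171    0    0
653    0    0    0  255  260  258  254  256  172    0    0
661    0    0    0    0    0  169  166  174  172    0    0
669    0    0    0  169  165    0    0  167  173    0    0
677    0    0    0  165  166    0   22  166  169    0    0
685    0    0    0  164  159    0    0  167  162    0    0
693    0    0    0  165  168  162  170  165  162    0    0
701    0    0   23  160  164  165  166  164  169  156    0
709    0    0    0  162  161  164  164  160  163    0    0
```

```bash
cat >> h.py <<'E'
from rig import bot
G=dict(small=40,medium=50,large=60)      # grip height over underside
TR=np.array([494,-199.]); TY=np.radians(1.2)
ty=np.array([-np.sin(TY),np.cos(TY)])
SLOT=dict(small=TR+90*ty,medium=TR,large=TR-90*ty)
ROW=np.radians(44.2); JM=ROW+np.pi/2
def down(yaw,xy):
    t=np.arctan2(xy[1],xy[0]); yaw=(yaw-t+np.pi/2)%np.pi-np.pi/2+t
    c,s=np.cos(yaw),np.sin(yaw)
    return q(np.array([[c,0,-s],[s,0,c],[0,-1,0]]))
def look(tag=None):
    c,s=bot.read_camera("top"),bot.read_camera("side")
    if tag: cv2.imwrite(f"pics/{tag}_t.png",c["image"]); cv2.imwrite(f"pics/{tag}_s.png",s["image"])
    return c,s
def pick(n,xy,base,yaw):
    z=base+G[n]; o=down(yaw,xy); r=POT[n][0]
    bot.move_gripper(85)
    bot.move_to([*xy,z+100],o); bot.servo_line([*xy,z],speed=100)
    bot.move_gripper(0,40); w=bot.read_state()["grip_width"]
    bot.servo_line([*xy,z+230-G[n]],speed=150)
    print(n,"width",w,"after lift",bot.read_state()["grip_width"])
def place(n,xy,base,yaw):
    z=base+G[n]; o=down(yaw,xy)
    bot.move_to([*xy,base+230],o); bot.servo_line([*xy,z+12],speed=150)
    hit=bot.servo_line([*xy,z-3],speed=25,until_force=6); p=bot.read_state()["ee_pos"]
    bot.move_gripper(85); bot.servo_line([*xy,base+POT[n][1]+60],speed=150)
    print(n,"placed hit",hit,p.round(1),"t",bot.read_state()["clock"])
E
python3 - <<'E'
from h import *
for nm,p,y in(("S",(425,289,300),JM),("L",(558,417,350),JM),("slotL",(*SLOT["large"],300),TY),("br",(643,-256,320),np.radians(4.4+90)),("br",(643,-256,320),np.radians(4.4))):
    print(nm,bot.ik(p,down(y,p)))
pick("small",(425.2,289),4,JM); place("small",SLOT["small"],3,TY)
E
```

```text
S [ 5.25903365e-01  1.83914813e-01  1.54865898e+00 -4.44089210e-16
  1.40901886e+00  1.32526416e+00]
L [ 5.89213419e-01  6.19694051e-01  8.39311888e-01 -4.44089210e-16
  1.68258671e+00  1.38857422e+00]
slotL [-5.91456822e-01  3.21855215e-01  1.37723362e+00 -4.44089210e-16
  1.44250382e+00 -6.12400773e-01]
br [-4.31804678e-01  6.08161816e-01  9.23901867e-01 -4.44089210e-16
  1.60952897e+00  1.06219716e+00]
br [-4.31804678e-01  6.08161816e-01  9.23901867e-01 -4.44089210e-16
  1.60952897e+00 -5.08599165e-01]
small width 41.411013641851675 after lift 41.865011890459556
small placed hit True [ 492.2 -109.    43.5] t 9.1167
```

Run:
```python
from h import *
bot.move_to([300,60,330],down(0,(300,60)))
c,s=look("a1")
A,B=pts(c),pts(s)
print("small",fitpot(A,"small",SLOT["small"],3),fitpot(B,"small",SLOT["small"],3))
for n,xy in dict(large=(558,416),medium=(512,343)).items(): print(n,fitpot(A,n,xy,4),fitpot(B,n,xy,4))
cv2.imwrite("pics/a1.png",np.hstack([c["image"][130:270,180:440],s["image"][130:310,200:380].repeat(1,0)[:140]]).repeat(1,0))
```

```text
small (array([ 492.1, -108.5]), 64, 0.8, 67.7) (array([ 491.4, -105.6]), 80, 1.7, 61.2)
large (array([558.1, 414.7]), 131, 0.6, 99.8) (array([557.7, 418.7]), 634, 1.0, 94.6)
medium (array([512.7, 341.7]), 80, 0.7, 83.9) (array([512.3, 345.7]), 407, 1.0, 78.7)
```

View pics/a1.png

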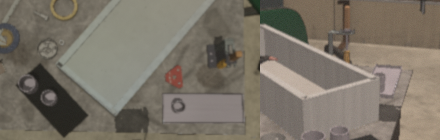

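The picture shows the small pot standing in the tray at crop (177,105). The top camera agrees with the robot within 1 mm, so I rely on it.

Run:
```python
from h import *
pick("medium",(512.7,342.5),4,JM); place("medium",SLOT["medium"],3,TY)
bot.move_to([330,0,330],down(0,(330,0)))
c,s=look(); A=pts(c); f=fitpot(A,"large",(558,416),4); print(f)
pick("large",f[0]+[0,1],4,JM); place("large",SLOT["large"],3,TY)
bot.move_to([330,60,400],down(0,(330,60)))
c,s=look("a2"); A=pts(c); B=pts(s)
for n in POT: print(n,SLOT[n],fitpot(A,n,SLOT[n],3))
k=A[(abs(A[:,0]-660)<70)&(abs(A[:,1]+257)<45)&(A[:,2]>156)&(A[:,2]<176)]
print(cv2.minAreaRect(k[:,:2].astype(np.float32)))
k=A[(abs(A[:,0]-643)<20)&(abs(A[:,1]+257)<25)&(A[:,2]>250)]; print("handle top",len(k),k.mean(0),cv2.minAreaRect(k[:,:2].astype(np.float32)))
cv2.imwrite("pics/a2.png",np.hstack([cv2.resize(c["image"][150:265,330:440],(440,460),interpolation=cv2.INTER_CUBIC),cv2.resize(s["image"][130:230,250:330],(360,460),interpolation=cv2.INTER_CUBIC)]))
```

```text
medium width 50.00955288326396 after lift 49.51517419727455
medium placed hit True [ 493.9 -199.1   53.5] t 19.95
(array([558.2, 414.9]), 129, 0.7, 98.0)
large width 56.351169950199505 after lift 56.24059992602947
large placed hit True [ 495.8 -289.1   63.5] t 31.475
small [ 492.11518221 -109.01973849] (array([ 492. , -108.4]), 65, 0.7, 67.0)
medium [ 494. -199.] (array([ 493.7, -197.3]), 102, 0.8, 82.6)
large [ 495.88481779 -288.98026151] (array([ 495.9, -288.4]), 171, 0.9, 96.9)
((664.7120361328125, -257.60986328125), (93.59483337402344, 36.96307373046875), 3.4857800006866455)
handle top 45 [ 643.77774894 -261.19121964  257.45371671] ((644.1043701171875, -261.43951416015625), (20.39723777770996, 19.586727142333984), 17.314355850219727)
```

View pics/a2.png

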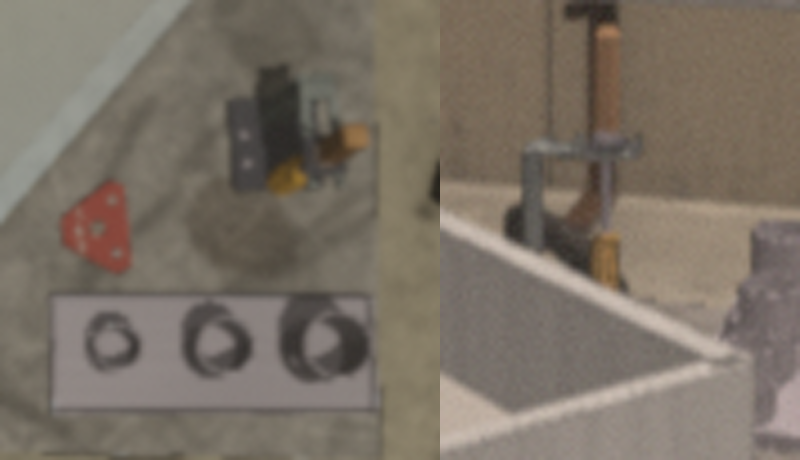

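All three pots stand in the tray (crop (112,342), (215,340), (322,338)) and the brush hangs upright. Next I take the brush.

```bash
cat >> h.py <<'E'
FY=np.radians(4.0); BX=np.array([644.5,-259.]); fx=np.array([np.cos(FY),np.sin(FY)]); OB=down(FY+np.pi/2,BX); ZG=218
E
python3 - <<'E'
from h import *
bot.move_gripper(60)
bot.move_to([*BX,335],OB)
print("bump",bot.servo_line([*BX,ZG],speed=80,until_force=10),bot.read_state()["ee_pos"])
bot.move_gripper(0,60); s=bot.read_state(); print(s["grip_width"],s["ee_pos"],s["ft_force"])
print(bot.servo_line([*BX,ZG+40],speed=60,until_force=15),bot.read_state()["ft_force"])
out=BX-75*fx
print(bot.servo_line([*out,ZG+40],speed=80,until_force=15),bot.read_state()["ft_force"])
bot.servo_line([*out,ZG+140],speed=150)
p=[430,40,330]; bot.move_to(p,down(FY+np.pi/2,p))
c,s=look("b1"); A=pts(c); B=pts(s); st=bot.read_state(); print(st["ee_pos"],st["clock"],st["grip_width"])
for n in POT: print(n,SLOT[n],fitpot(A,n,SLOT[n],3))
m=B[(abs(B[:,0]-430)<40)&(abs(B[:,1]-40)<40)]
for z in range(120,310,15):
    k=m[abs(m[:,2]-z)<8]
    if len(k): print(z,len(k),np.median(k,0).round(1),k.min(0).round(),k.max(0).round())
cv2.imwrite("pics/b1.png",cv2.resize(s["image"][60:260,200:460],(780,600)))
E
```

```text
bump False [ 644.63372584 -259.06457417  218.53597193]
19.244766542638693 [ 644.55009445 -259.09674123  218.24518857] [-0.33894568 -0.43511227  1.17474824]
False [ 0.29567131 -0.25028856 -1.30663001]
False [ 0.52630979  0.42906092 -1.11767577]
[430.11382018  39.83241082 329.95016852] 42.4 19.159068217938934
small [ 492.11518221 -109.01973849] (array([ 491.9, -108.3]), 47, 0.9, 67.1)
medium [ 494. -199.] (array([ 493.8, -197. ]), 108, 0.9, 82.6)
large [ 495.88481779 -288.98026151] (array([ 496. , -288.3]), 173, 0.9, 98.6)
120 7 [427.9  47.3 125. ] [419.  43. 122.] [434.  52. 128.]
135 42 [428.   50.3 135.9] [417.  40. 127.] [442.  58. 143.]
150 41 [427.8  50.1 149.9] [417.  40. 143.] [441.  57. 158.]
165 41 [428.4  50.5 166. ] [418.  43. 158.] [440.  56. 173.]
180 45 [427.   48.7 180.7] [416.  33. 172.] [441.  58. 188.]
195 38 [428.2  47.6 193.9] [416.  38. 187.] [441.  59. 201.]
210 16 [429.1  43.  210. ] [426.  38. 204.] [433.  49. 216.]
225 9 [427.6  43.6 227.7] [427.  41. 220.] [430.  49. 233.]
240 16 [427.8  44.5 241. ] [424.  38. 233.] [431.  47. 248.]
255 16 [428.3  42.9 255.2] [425.  40. 247.] [432.  51. 263.]
270 47 [427.8  53.2 275.3] [412.  25. 263.] [446.  61. 278.]
285 55 [426.1  50.  283.5] [413.  25. 277.] [444.  60. 292.]
300 36 [428.   49.4 299.1] [419.  38. 292.] [439.  56. 308.]
```

View pics/b1.png

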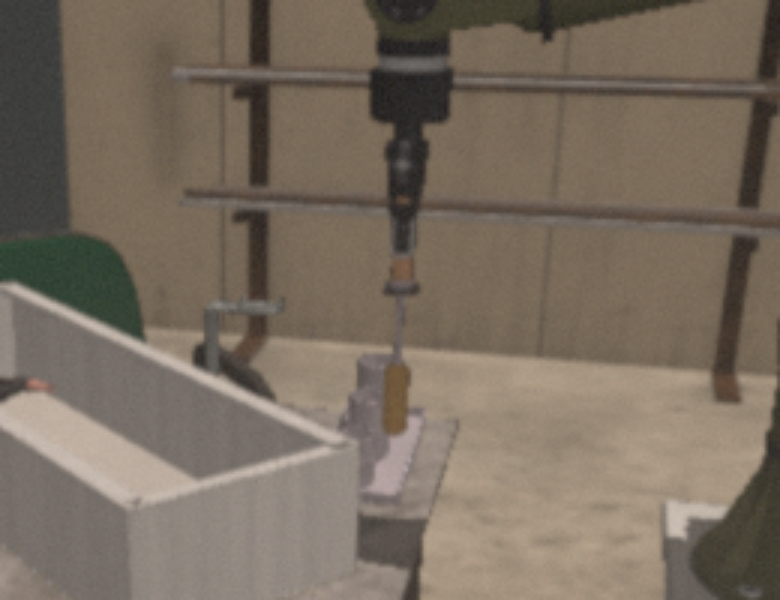

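The brush is held straight and the pots are unmoved. Next I scrub, smallest first, re-checking each pot beforehand.

```bash
cat > scrub.py <<'E'
from h import *
import sys
OFF=206
def see():
    bot.move_to([400,30,330],OB); c=bot.read_camera("top"); return c,pts(c)
for n in("small","medium","large"):
    c,A=see(); f=fitpot(A,n,SLOT[n],3); print(n,f)
    if f is None or np.hypot(*(f[0]-SLOT[n]))>4: print("MOVED"); cv2.imwrite(f"pics/moved_{n}.png",c["image"]); break
    xy=f[0]+[-1,-.5]; h=POT[n][1]
    bot.move_to([*xy,335],OB)
    bot.servo_line([*xy,OFF+14],speed=100)
    for i in range(2):
        hit=bot.servo_line([*xy,OFF+4],speed=20,until_force=6); s=bot.read_state(); print(" bottom",hit,s["ee_pos"].round(1),s["ft_force"].round(1))
        bot.dwell(.3)
        if i==0: bot.servo_line([*xy,OFF+3+h-9],speed=60); bot.dwell(.3); bot.servo_line([*xy,OFF+14],speed=60)
    bot.servo_line([*xy,335],speed=150)
c,A=see()
for n in POT: print(n,fitpot(A,n,SLOT[n],3))
print(bot.read_state()["clock"],bot.read_state()["grip_width"])
s=bot.read_camera("side"); cv2.imwrite("pics/c1.png",np.hstack([c["image"][130:270,180:440],s["image"][110:250,240:400]]))
E
python3 scrub.py
```

```text
small (array([ 492. , -108.4]), 62, 0.7, 67.7)
 bottom True [ 491.3 -109.   213.1] [ 1.8 -0.2  5.3]
 bottom True [ 491.3 -109.   213.1] [-0.6  0.1  4.9]
medium (array([ 493.7, -197.3]), 106, 0.7, 83.1)
 bottom True [ 493.  -198.   213.2] [-0.1 -1.3  4.3]
 bottom True [ 493.  -197.9  213.1] [-0.2 -0.7  4.9]
large (array([ 495.9, -288.3]), 174, 1.0, 99.6)
 bottom True [ 495.1 -289.   213.1] [-0.5 -0.8  4.1]
 bottom True [ 495.2 -289.   213.2] [-0.2 -1.   4.1]
small (array([ 492. , -108.4]), 67, 0.6, 68.2)
medium (array([ 493.5, -197.1]), 104, 0.8, 83.4)
large (array([ 495.8, -288.5]), 172, 0.9, 99.0)
69.9083 19.36147855501288
```

All three pots were scrubbed, with floor contact at the expected height (TCP 213). Next I hang the brush by reversing its removal.

Run:
```python
from h import *
out=BX-75*fx
bot.move_to([*out,ZG+140],OB); bot.servo_line([*out,ZG+40],speed=120)
print(bot.servo_line([*BX,ZG+40],speed=80,until_force=12))
bot.servo_line([*BX,ZG+8],speed=60)
print(bot.servo_line([*BX,ZG-1],speed=15,until_force=5),bot.read_state()["ee_pos"],bot.read_state()["ft_force"])
bot.move_gripper(60); bot.dwell(.3)
bot.servo_line([*BX,335],speed=100)
bot.move_to([330,60,400],down(0,(330,60)))
c,s=look("d1"); A=pts(c)
for n in POT: print(n,fitpot(A,n,SLOT[n],3))
k=A[(abs(A[:,0]-643)<20)&(abs(A[:,1]+257)<25)&(A[:,2]>245)]; print("handle top",len(k),k.mean(0))
print(bot.read_state()["clock"])
cv2.imwrite("pics/d1.png",np.hstack([cv2.resize(c["image"][150:265,190:440],(500,230)),cv2.resize(s["image"][130:230,250:330],(300,230))]))
```

```text
False
True [ 644.49729747 -259.03392724  218.22996714] [-0.78297217  0.11359566  5.42639463]
small (array([ 492.1, -108.4]), 65, 0.8, 66.0)
medium (array([ 493.5, -197.3]), 106, 0.8, 83.5)
large (array([ 495.9, -288.5]), 174, 1.0, 98.6)
handle top 47 [ 643.82928973 -259.61645284  256.95358918]
78.375
```

View pics/d1.png

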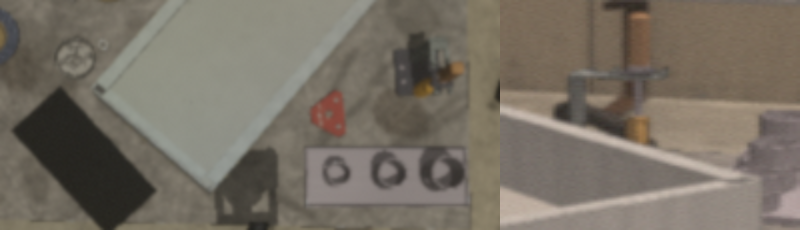

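The brush hangs as before and the mat is empty (crop (83,160)). Next I return the pots.

Run:
```python
from h import *
MC=np.array([510,337.5]); rw=np.array([np.cos(ROW),np.sin(ROW)])
M=dict(large=MC+82*rw,medium=MC,small=MC-82*rw)
done=[]
for n in("large","medium","small"):
    if n!="large": bot.move_to([330,60,400],down(0,(330,60)))
    c=bot.read_camera("top"); A=pts(c); f=fitpot(A,n,SLOT[n],3); print(n,f)
    if f is None or np.hypot(*(f[0]-SLOT[n]))>5: print("MOVED"); break
    for d in done: print("  on mat",d,M[d].round(1),fitpot(A,d,M[d],4))
    pick(n,f[0]+[0,-.5],3,TY); place(n,M[n],4,JM); done.append(n)
bot.move_to([250,-150,400],down(0,(250,-150)))
c,s=look("e1"); A=pts(c)
for d in done: print("  on mat",d,M[d].round(1),fitpot(A,d,M[d],4))
k=A[(abs(A[:,0]-643)<20)&(abs(A[:,1]+257)<25)&(A[:,2]>245)]; print("handle top",len(k),k.mean(0))
print(bot.read_state()["clock"])
o=dict(np.load("pics/top0.npz"))["image"]
cv2.imwrite("pics/e1.png",np.vstack([cv2.resize(x[140:270,140:430],(650,290)) for x in(o,c["image"])]))
```

```text
large (array([ 495.9, -288.5]), 172, 1.1, 98.2)
large width 56.29376899004327 after lift 56.63715868117836
large placed hit True [568.7 394.8  64.5] t 88.5583
medium (array([ 493.6, -197.1]), 107, 0.8, 82.9)
  on mat large [568.8 394.7] (array([568.9, 393.5]), 123, 0.6, 99.1)
medium width 49.89295285648157 after lift 50.022897647598
medium placed hit True [510.2 337.6  54.7] t 99.8
small (array([ 492. , -108.4]), 65, 0.9, 66.7)
  on mat large [568.8 394.7] (array([569. , 393.3]), 121, 0.8, 98.8)
  on mat medium [510.  337.5] (array([509.6, 335.4]), 75, 0.8, 84.2)
small width 41.86769241280196 after lift 41.67691353661168
small placed hit True [451.4 280.5  44.5] t 110.4333
  on mat large [568.8 394.7] (array([569.1, 393.5]), 118, 0.9, 99.3)
  on mat medium [510.  337.5] (array([509.5, 335.5]), 74, 0.8, 83.8)
  on mat small [451.2 280.3] (array([451.4, 278.9]), 52, 0.8, 67.8)
handle top 46 [ 644.04467331 -259.74490165  256.53595279]
112.5167
```

View pics/e1.png

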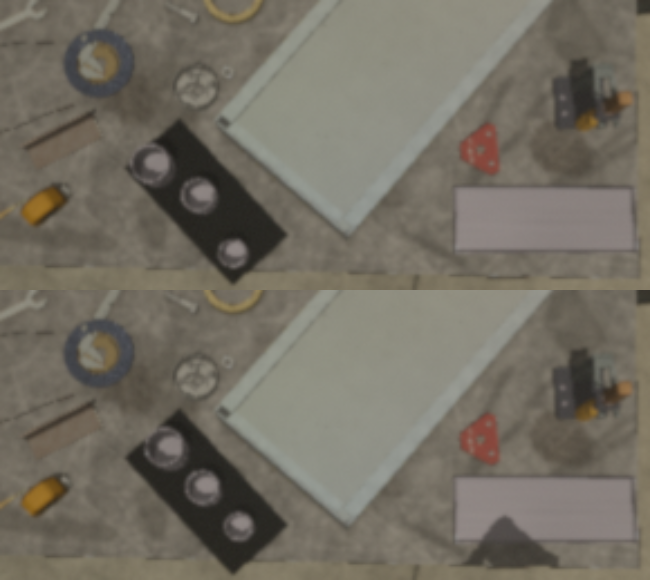

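View pics/e1_s.png

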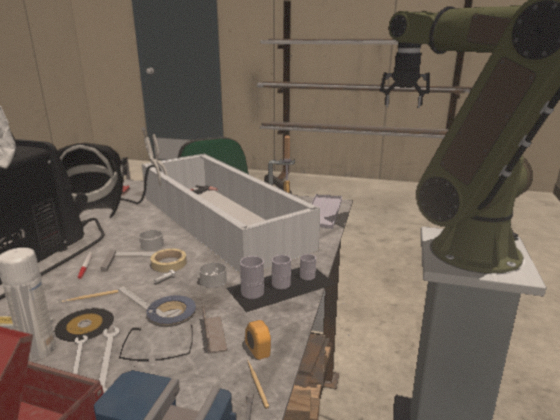

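All three pots stand upright on the mat (side view (252,278), (282,272), (308,267)). The brush hangs on its hook. The tin, magnet and tape look the same as at the start.

```bash
python3 -c "
from rig import bot
bot.finish_job(); print(bot.read_state()['clock'])"
```

```text
the job is handed in; nothing more can be done
the job is handed in; nothing more can be done
```

The job is handed in, after about 113 s of the 210 s allowed. All three pots were stood in the wash tray and scrubbed small, then medium, then large. Each was scrubbed bottom, near the rim, then bottom again, and the brush touched the pot floor at the expected height every time. I then hung the brush back on its hook by its collar and stood the pots upright on the mat.

**Last checks:**
- **Pots:** all three stood upright on the mat within about 2 mm of where I aimed.
- **Brush:** hanging on the hook. Its handle top read within 2 mm of the reading before I took it down.
- **Bystanders:** the tin of nuts, magnet and tape measure look unmoved between the before and after pictures. I compared these by eye and did not measure them.
- **Knocks:** no check before a grasp or scrub showed a pot knocked aside.

**Disagreement:** the side camera read positions 3 to 4 mm further to the left (y) than the top camera. I used the top camera because it matched where the robot placed the first pot, to within 1 mm.

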